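Ring, peel off the clinging top tray and hold it out

TASK

Ring the call bell by pressing its red plunger right down to the stop, to fetch the glazer. Then pinch the yellow tab of the top tray in the clinging stack and peel the tray off corner first, raising the tab corner well up while the opposite corner still sits on the stack. Finish while still holding the tray, motionless and level with its open side up, centred over the metal banding wheel and 10 cm or more above it, and leave the other things on the table where they are.

Things in the scene. Friction and masses are not known exactly. Their poses are not given: they have to be found in the camera images.
- bell_plunger (a joint): press-in of the bell's red plunger, m: 0 up, 0.007 at its stop; a spring pushes it back, about 1 N at the start and 4.5 N at the stop
- bell_top (a point): centre of the top face of the red plunger button (22 mm across, 16 mm tall, moves straight down) on a brass dome bell 80 mm across; 64 mm above the table when up
- tray_center (a point): middle of the top tray, 11 mm above its underside and half-way up. Square white formed plastic tray, 130 mm a side, 22 mm high, open side up, about 80 g. z is the tray's up; x points along the diagonal from the centre to the corner with the yellow tab. Seated: 53 mm above the table; it rests on its 14 mm deep outer skirt on the rim of the tray below
- tray_tab (a point): centre of the upright yellow pull tab of the top tray: a plate 8 mm thick (along the tray's y), 39 mm long (along x, standing out from the corner) and 26 mm tall, its centre 112 mm from the tray's centre along x and 10 mm above tray_center; axes as the tray's. Free space all round it and below it; seated its centre is 63 mm above the table. Pinch it across its 8 mm from above
- tray_far (a point): corner of the top tray opposite the tab, 92 mm from the centre along -x, 4 mm above tray_center; hinge the tray about it while peeling, turning the gripper along by about 0.2 rad. Seated: 57 mm above the table
- stacker: fixed tray stacker, origin on the table under its middle: round dark base plate 196 mm across, 8 mm thick, with three more trays (fixed) up to 50 mm. Four sprung rubber nubs on posts (64 mm tall, 80 to 92 mm from the centre, at the middles of the four sides) press on the top tray's skirt and make it cling: 11 to 17 N to pull straight up, half that at the tab when hinged about the far corner. A nub lets go when the skirt there has risen 7 to 12 mm
- wheel_top (a point): centre of the top face of the fixed round metal banding wheel, 176 mm across, 60 mm above the table
- glaze_jar: reddish-brown glaze jar with a white cap, 84 mm across, 117 mm tall; to be left alone; origin at the centre of its underside
- plate: white speckled plate with a yellow segment, 144 mm across, 20 mm tall; to be left alone; origin at the centre of its underside
- yellow_pot: small yellow colour pot, 48 mm across, 55 mm tall; to be left alone; origin at the centre of its underside
- bowl: small blue bowl, 80 mm across, 40 mm tall; to be left alone; origin at the centre of its underside
- brush: brush lying flat, origin near its middle; to be left alone
- brush_can: metal can with brushes standing in it, 72 mm across, about 215 mm tall over the brushes; to be left alone; origin at the centre of its underside
- tray: the top tray as a body, origin at the centre of its underside, 11 mm below tray_center; axes as there
- wheel: the banding wheel as a body, origin on the table below wheel_top
There are look-alikes about, which are no part of the job. Leave any blue look-alike of the wheel alone.

How it is judged:
On the way, in this order (a step that is already met when the one before it is completed fails the run):
1. the bell's plunger is pressed down to its stop (value of joint bell_plunger above 0.006 m), for 0.05 s.
2. held at the tab, the tab corner is up by more than 20 mm while the opposite corner is still down, within 7 mm of its seat (height (world z) of tray_tab above 0.083 m and height (world z) of tray_far below 0.064 m and horizontal distance between tray_center and stacker below 0.03 m and contact force between the fingers and tray above 0.3 N and distance between the grasp point and tray_tab below 0.045 m), for 0.1 s.
At the end, for the whole second after the job is handed in: The fingers hold the tray, touching neither stacker nor wheel; its centre is within 50 mm (horizontally) of the wheel's centre and at least 85 mm above the wheel's top, tilted less than 0.3 rad from level with the open side up, moving slower than 0.03 m/s (contact force between the fingers and tray above 0.5 N and horizontal distance between tray_center and wheel_top below 0.05 m and z of tray_center in the frame of wheel_top above 0.085 m and angle between tray_center's own z axis and vertical below 0.3 rad and contact force between tray and stacker below 0.05 N and contact force between tray and wheel below 0.05 N and linear speed of tray below 0.03 m/s); the arm keeps its last pose, push and grip.
It fails at once if another thing on the table shifted by more than 30 mm (distance of any of glaze_jar, plate, yellow_pot, bowl, brush, brush_can from where it was at the start of the episode above 0.03 m).
It also fails if it takes over 64 s, if anything falls off the work surface, if the arm or the gripper's body presses on something with over 40 N, if the wrist force passes 120 N, or if a joint passes its speed limit or range.

ROBOT

A 6-joint arm with a two-finger parallel gripper is mounted at the origin on the work surface. World frame = base frame: x ahead of the robot, y to its left, z up, the work surface at z = 0. Lengths are in m, angles in rad, forces in N, time in s.
With the tool pointing down it reaches from about 0.3 to 0.85 m from the base axis. Payload 5.4 kg.
Tool frame: the origin (TCP) lies midway between the tips of the shut fingers; the grasp point (between the pads) lies 19 mm behind it; z points along the fingers, y is the line along which they close (so a half turn about z gives the same grasp; the last joint's range is limited). The gripper opens to 85 mm and grips with 20 to 120 N. Pads are 22 mm wide; open, the fingers measure 114 mm over their backs; the gripper's body (76 mm by 85 mm) begins 54 mm behind the grasp point. The pads swing forward as they close: fully open they stand 13 mm farther back than shut.
Start: joints at [-1.323, 0.158, 1.597, -0, 1.386, -0.21], TCP at [0.254, -0.516, 0.231] pointing down, gripper open.
Joint ranges: [-2.91, 2.91], [-0.94, 2.29], [0.18, 2.7], [-1.29, 4.43], [0.17, 2.64], [-3, 3]. Speed limits (rad/s): [2.57, 2.57, 3.14, 3.14, 3.14, 3.14].

INTERFACE

Orientations are given as a unit quaternion [x, y, z, w].
In Python, from cell import r gives the robot as it stands.
- The arm moves only by the tool play_rows, never from a script. Its argument "motion" is a list of rows, each a list of 3 entries, a list of its own where there are three numbers: the shift along the world's x, y, z as a fraction of full scale, then the turn, a rotation vector about the world's x, y, z as a fraction of full scale, then the gripper command: -1 is fully open, 1 is shut, values between are in proportion. In form: [[[x, y, z], [wx, wy, wz], claw], ...]. A call has 1 to 8 rows; each row shifts and turns the commanded pose from where the row before left it; what a row does not reach is not made up. Full scale, the value 1, is 0.5 m for a shift and pi rad for a turn. A row lasts 1/10 s, in which the tool goes at most 50 mm and 8.59 degrees, less where a joint would pass 70% of its speed; a pose out of reach is approached as far as the arm can. A call with a number of a shift or a turn outside -1 to 1 is refused whole. A call with a gripper value outside its range is refused whole. The fingers move at their own pace and stop on an object; "newtons" is the grip in N (left out, the last holds). Time passes only in rows, so rows that do not move let the fingers close. It gives the time, the measured TCP pose, the force, the opening and the grip force at its end, in the units of the state.
- r.get_obs(): the state, without advancing time (a new reading comes with each control period).
- r.snapshot(name): name is "scene" or "top"; returns a dict with "pixels" (400x640x3 uint8, red, green, blue), "depth" (400x640 float32, m along the optical axis (not along the pixel's ray), 0 where there is no reading), "mtx" (3x3 intrinsics, pixels), "D" ([k1, k2, p1, p2, k3] as OpenCV has them; the pictures are not rectified), "extrinsics" (4x4, takes a point from world to camera coordinates). Camera axes: x right, y down, z forward; pixel columns grow to the right and rows downward; lengths in m; the calibration is good to about 2 mm. A picture is of the moment at which its call begins.
- r.close_job(): hands the job in; it is judged then, once.
The state is a dict: "time": time; "q": joint angles; "qvel": joint speeds; "joint_efforts": joint torques, N m; "ee_pos": TCP position; "tool_rot": TCP orientation; "ft_force": force on the tool from outside, world axes, zero at the start; "torque": the same for the moment, N m; "width": finger opening in m; "grasp_force": force on a finger pad.
Only numpy, scipy, OpenCV 4.12 (cv2) and the standard library are available. Lean on these libraries where they do the work, as an engineer would, in place of code of your own. Each camera call takes 0.05 s, during which the arm holds its last target. There are 200 camera calls.

## Working session

There is one attempt and no reset: what is moved stays moved. The work goes in short steps, Python scripts to look and compute and a tool call to move; the robot and the scene stay as the last step left them, time stands still between calls to the robot, and variables do not carry over. Pictures are saved under pics/ and viewed, at most 10 in all, crops included, and the job is handed in when it is done.

Besides the shell and the picture viewer there is one more tool, called as name(argument=value, ...) on one line, values as JSON. play_rows: Moves the arm, as the interface text tells. Its arguments: {"type":"object","properties":{"motion":{"type":"array","items":{"type":"array"}},"newtons":{"type":"number"}},"required":["motion"]}

```bash
mkdir -p pics; cat > h.py <<'E'
import numpy as np, cv2
from cell import r
def snap(n,f=None):
    s=r.snapshot(n)
    if f: cv2.imwrite('pics/'+f,s['pixels'][:,:,::-1])
    return s
def cloud(s):
    h,w=s['depth'].shape
    u,v=np.meshgrid(np.arange(w),np.arange(h))
    p=cv2.undistortPoints(np.stack([u,v],-1).reshape(-1,1,2).astype(np.float64),s['mtx'],s['D']).reshape(h,w,2)
    d=s['depth'][...,None]
    P=np.concatenate([p*d,d],-1)
    E=s['extrinsics']
    return (P-E[:3,3])@E[:3,:3]
E
python3 - <<'E'
from h import *
for n in('scene','top'):
    s=snap(n,n+'1.png'); np.savez(n+'1.npz',**s)
    print(n,(s['depth']>0).mean(),np.round(s['extrinsics'],2).tolist())
print(r.get_obs())
E
```

```text
scene 0.9915703125 [[0.58, 0.81, 0.0, -0.28], [0.59, -0.42, -0.69, -0.23], [-0.56, 0.41, -0.72, 1.99], [0.0, 0.0, 0.0, 1.0]]
top 0.996234375 [[-0.0, -1.0, 0.0, 0.0], [-1.0, 0.0, -0.09, 0.49], [0.09, -0.0, -1.0, 1.75], [0.0, 0.0, 0.0, 1.0]]
{'time': 0.1, 'q': array([-1.32310441e+00,  1.58999382e-01,  1.59808873e+00, -1.93769516e-05,
        1.38621891e+00, -2.10097008e-01]), 'qvel': array([ 6.53342019e-04, -8.06985184e-04, -1.04308513e-03,  5.00376379e-04,
       -3.27937836e-06, -5.62802631e-04]), 'joint_efforts': array([-1.09456196e-04, -3.96991646e+01, -3.32337213e+01, -1.86238303e-04,
        4.17878997e-03, -1.89610103e-05]), 'ee_pos': array([ 0.25397226, -0.5152695 ,  0.23041666]), 'tool_rot': array([ 9.73917075e-01,  2.26902614e-01, -2.56326470e-05, -8.56854826e-04]), 'ft_force': array([-0.78651522, -0.20978216, -0.65307833]), 'torque': array([-0.02834943,  0.02757411,  0.00358259]), 'grasp_force': 0.0, 'width': 0.08565991797353587}
```

View pics/top1.png

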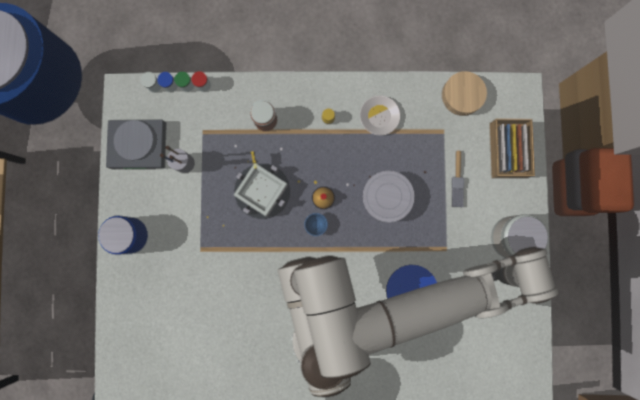

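View pics/scene1.png

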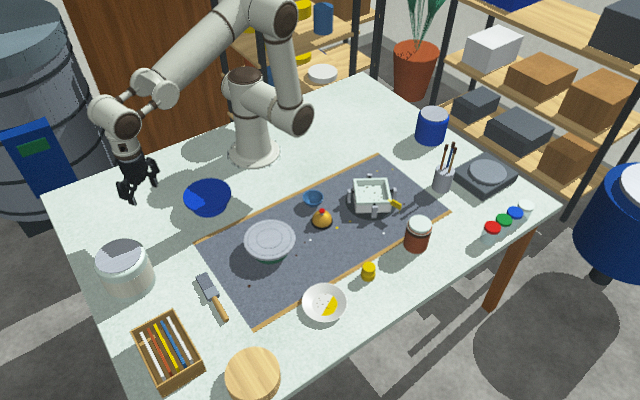

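The top view shows the stack at about (262,190) with its yellow tab at (254,158), the bell at (322,198), the metal wheel at (388,196) and the bowl at (317,225). The jar is at (264,115), the yellow pot at (328,116) and the brush can near (178,158). The blue wheel near (412,288) is the look-alike. The scene view agrees.

```bash
python3 - <<'E'
from h import *
for n in('top','scene'):
    s=dict(np.load(n+'1.npz')); W=cloud(s); hsv=cv2.cvtColor(s['pixels'],cv2.COLOR_RGB2HSV)
    H,S,V=[hsv[...,i].astype(int) for i in range(3)]
    z=W[...,2]
    box=lambda a,b,c,d:(W[...,0]>a)&(W[...,0]<b)&(W[...,1]>c)&(W[...,1]<d)
    def rep(k,m):
        p=W[m]; 
        if len(p): 
            q=p[:,:2].astype(np.float32); c=cv2.minEnclosingCircle(q); print(n,k,len(p),'mean',p.mean(0).round(4),'circ',np.round(c[0],4),round(c[1],4),'z',p[:,2].min().round(3),p[:,2].max().round(3), 'rect',cv2.minAreaRect(q))
    A=box(.3,.75,-.5,.5)
    rep('red',A&((H<6)|(H>174))&(S>140)&(z>.035)&(z<.08)&box(.4,.6,-.1,.1))
    rep('bellall',(z>.015)&(z<.075)&box(.42,.55,-.05,.06)&(H<28)&(S>90))
    rep('yel',A&(H>18)&(H<32)&(S>110)&(z>.04)&(z<.085)&box(.5,.68,.1,.35))
    rep('wheel',(z>.045)&(z<.075)&box(.38,.62,-.36,-.08))
    rep('traytop',(z>.05)&(z<.08)&(S<50)&(V>120)&box(.4,.62,.08,.32))
    rep('stackbase',(z>.004)&box(.38,.62,.06,.32))
    rep('bowl',(z>.02)&box(.36,.45,-.05,.08))
    rep('jar',(z>.09)&box(.6,.8,.1,.3)); rep('can',(z>.03)&box(.5,.66,.32,.5))
    rep('pot',(z>.03)&box(.6,.8,-.08,.08));
for n,c in(('top',(195,120,345,250)),('scene',(290,150,440,240))):
    im=cv2.imread(f'pics/{n}1.png')[c[1]:c[3],c[0]:c[2]]
    cv2.imwrite(f'pics/{n}c.png',cv2.resize(im,None,fx=4,fy=4,interpolation=cv2.INTER_CUBIC))
E
```

```text
top red 20 mean [0.4893 0.0007 0.0647] circ [0.489 0.001] 0.008 z 0.059 0.071 rect ((0.4889596998691559, 0.0009295167401432991), (0.014074362814426422, 0.013650328852236271), 2.0139338970184326)
top bellall 324 mean [0.4868 0.0026 0.0389] circ [0.4881 0.0024] 0.0349 z 0.016 0.072 rect ((0.4871407449245453, 0.0027406588196754456), (0.06556136161088943, 0.06510921567678452), 89.89016723632812)
top yel 25 mean [0.6211 0.2375 0.0756] circ [0.6209 0.2388] 0.0179 z 0.06 0.085 rect ((0.6211069822311401, 0.23750369250774384), (0.03537018597126007, 0.006554686930030584), 10.660672187805176)
top wheel 2094 mean [ 0.4898 -0.2191  0.0608] circ [ 0.4905 -0.2202] 0.0887 z 0.045 0.075 rect ((0.4893263578414917, -0.21952493488788605), (0.17259690165519714, 0.1741015911102295), 44.93333435058594)
top traytop 696 mean [0.5128 0.2106 0.0611] circ [0.5146 0.2158] 0.0915 z 0.05 0.078 rect ((0.5127785801887512, 0.2153412103652954), (0.1674605756998062, 0.16832900047302246), 31.448442459106445)
top stackbase 3120 mean [0.505  0.2003 0.0328] circ [0.4995 0.1881] 0.1719 z 0.004 0.085 rect ((0.501198112964630
[... 2173 characters left out ...]
 ((0.4015558660030365, 0.027570948004722595), (0.0786409080028534, 0.0778149664402008), 76.75687408447266)
scene jar 369 mean [0.771  0.1964 0.1116] circ [0.7715 0.2021] 0.0464 z 0.091 0.123 rect ((0.7634117007255554, 0.20035642385482788), (0.0724019780755043, 0.08379984647035599), 0.823144257068634)
scene can 464 mean [0.6246 0.4745 0.0979] circ [0.6174 0.4848] 0.0374 z 0.031 0.215 rect ((0.6181617975234985, 0.47456979751586914), (0.07151153683662415, 0.05004769191145897), 0.6760445833206177)
scene pot 151 mean [ 0.7824 -0.0203  0.0496] circ [ 0.7813 -0.0176] 0.023 z 0.031 0.06 rect ((0.7809441089630127, -0.017601793631911278), (0.040761079639196396, 0.04398617893457413), 38.48611068725586)
```

View pics/topc.png

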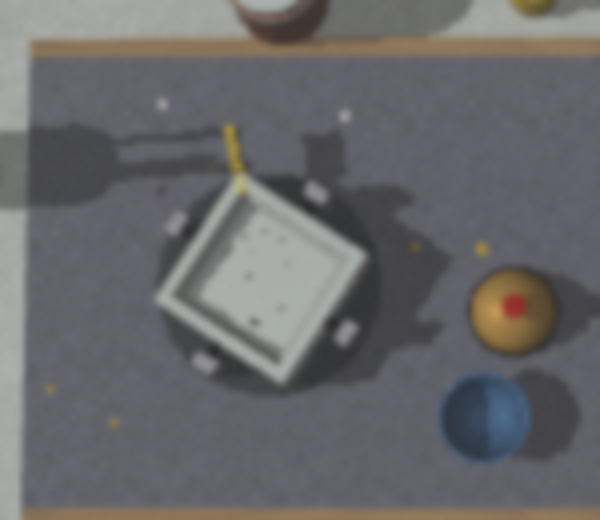

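The crop shows the tray corners at crop (242,172), (368,258), (283,385) and (158,298), the tab running from (230,125) to (240,170), and the red plunger at (514,306). Next I cast rays onto the known heights.

```bash
cat >> h.py <<'E'
def ray(s,uv,z):
    p=cv2.undistortPoints(np.array(uv,float).reshape(-1,1,2),s['mtx'],s['D']).reshape(-1,2)
    E=s['extrinsics'];R=E[:3,:3];c=-R.T@E[:3,3]
    d=np.c_[p,np.ones(len(p))]@R
    return c+d*((z-c[2])/d[:,2])[:,None]
E
python3 - <<'E'
from h import *
s=dict(np.load('top1.npz'))
f=lambda l:[((x+.5)/4-.5+195,(y+.5)/4-.5+120) for x,y in l]
C=ray(s,f([(242,172),(368,258),(283,385),(158,298)]),.064); print(C.round(4),C.mean(0))
d=C[0]-C[2];print('yaw',np.degrees(np.arctan2(d[1],d[0])), 'diag',np.linalg.norm(d)); e=C[3]-C[1];print(np.degrees(np.arctan2(e[1],e[0]))-90,np.linalg.norm(e))
T=ray(s,f([(230,125),(240,172)]),.076);print('tab',T.round(4),T.mean(0));d=T[0]-T[1];print(np.degrees(np.arctan2(d[1],d[0])))
N=ray(s,f([(316,190),(177,222),(205,363),(346,333)]),.064);print('nubs',N.mean(0))
print('bell',ray(s,f([(514,306)]),.064))
for n,b in (('top',(300,170,345,225)),('scene',(295,200,345,240))):
    s=dict(np.load(n+'1.npz'));hsv=cv2.cvtColor(s['pixels'],cv2.COLOR_RGB2HSV).astype(int)
    m=((hsv[...,0]<6)|(hsv[...,0]>174))&(hsv[...,1]>140); k=np.zeros_like(m);k[b[1]:b[3],b[0]:b[2]]=1
    v,u=np.nonzero(m&k);print(n,u.mean(),v.mean(),len(u),ray(s,[(u.mean(),v.mean())],.064 if n=='top' else .06))
    m=(hsv[...,0]>18)&(hsv[...,0]<32)&(hsv[...,1]>110);k[:]=0
    b=(248,148,262,166) if n=='top' else (385,195,405,212); k[b[1]:b[3],b[0]:b[2]]=1
    v,u=np.nonzero(m&k);print('tab',n,u.mean(),v.mean(),len(u),ray(s,[(u.mean(),v.mean())],.074 if n=='top' else .065))
E
```

```text
[[0.6036 0.2314 0.064 ]
 [0.5298 0.1239 0.064 ]
 [0.4225 0.1951 0.064 ]
 [0.4963 0.3016 0.064 ]] [0.51303962 0.21300936 0.064     ]
yaw 11.32930333529578 diag 0.18469998695471754
10.672761774884165 0.1808374740551949
tab [[0.642  0.2404 0.076 ]
 [0.6018 0.2315 0.076 ]] [0.62185866 0.23595821 0.076     ]
12.511874124833396
nubs [0.51408265 0.21448759 0.064     ]
bell [[0.48872867 0.00060082 0.064     ]]
top 323.1 195.95 20 [[0.48932139 0.00068358 0.064     ]]
tab top 252.92307692307693 156.80769230769232 26 [[0.62197422 0.2377543  0.074     ]]
scene 321.36842105263156 210.47368421052633 19 [[ 4.92981140e-01 -1.93831832e-04  6.00000000e-02]]
tab scene 395.3243243243243 203.59459459459458 74 [[0.62447153 0.23606095 0.065     ]]
```

play_rows(motion=[[[0.04, 0.084, 0], [0, 0, -0.0103], 1], [[0.04, 0.084, 0], [0, 0, -0.0103], 1], [[0.04, 0.084, 0], [0, 0, -0.0103], 1], [[0.04, 0.084, 0], [0, 0, -0.0103], 1], [[0.04, 0.084, 0], [0, 0, -0.0103], 1], [[0.04, 0.084, 0], [0, 0, -0.0103], 1], [[0.04, 0.084, 0], [0, 0, -0.0103], 1], [[0.04, 0.084, 0], [0, 0, -0.0103], 1]], newtons=80)

```text
time: 0.9
ee_pos: [0.4144, -0.1779, 0.2311]
tool_rot: [0.995, 0.098, -0.0, -0.0]
ft_force: [1.2, -0.4, 0.1]
width: 0.0001
grasp_force: 0.0
```

play_rows(motion=[[[0.038, 0.0892, 0], [0, 0, 0], 1], [[0.038, 0.0892, 0], [0, 0, 0], 1], [[0.038, 0.0892, 0], [0, 0, 0], 1], [[0.038, 0.0892, 0], [0, 0, 0], 1], [[0, 0, -0.08], [0, 0, 0], 1], [[0, 0, -0.08], [0, 0, 0], 1], [[0, 0, -0.08], [0, 0, 0], 1], [[0, 0, -0.06], [0, 0, 0], 1]])

```text
time: 1.7
ee_pos: [0.4884, -0.0007, 0.0784]
tool_rot: [0.995, 0.1, -0.002, -0.001]
ft_force: [-0.7, -0.0, -0.0]
width: -0.0003
grasp_force: 0.0
```

play_rows(motion=[[[0, 0, 0], [0, 0, 0], 1], [[0, 0, 0], [0, 0, 0], 1]])

```text
time: 1.9
ee_pos: [0.49, -0.0014, 0.0816]
tool_rot: [0.995, 0.099, -0.0, -0.0]
ft_force: [-0.3, -0.3, 0.4]
width: 0.0001
grasp_force: 0.0
```

play_rows(motion=[[[0, 0.004, -0.02], [0, 0, 0], 1], [[0, 0, -0.012], [0, 0, 0], 1], [[0, 0, -0.004], [0, 0, 0], 1], [[0, 0, -0.004], [0, 0, 0], 1], [[0, 0, -0.004], [0, 0, 0], 1], [[0, 0, -0.004], [0, 0, 0], 1], [[0, 0, -0.002], [0, 0, 0], 1], [[0, 0, 0], [0, 0, 0], 1]])

```text
time: 2.7
ee_pos: [0.4904, 0.0006, 0.057]
tool_rot: [0.995, 0.099, 0.0, 0.0]
ft_force: [-3.1, 1.6, 7.7]
width: 0.0003
grasp_force: 3.6
```

play_rows(motion=[[[0, 0, -0.002], [0, 0, 0], 1], [[0, 0, 0], [0, 0, 0], 1], [[0, 0, 0], [0, 0, 0], 1]])

```text
time: 3.0
ee_pos: [0.4905, 0.0006, 0.0568]
tool_rot: [0.995, 0.099, -0.0, 0.0]
ft_force: [-6.1, 2.0, 14.2]
width: 0.0001
grasp_force: 7.2
```

The plunger is on its stop: force rose with almost no further travel. Now I go to the tab.

play_rows(motion=[[[0, 0, 0.08], [0, 0, 0], 1], [[0, 0, 0.09], [0, 0, 0], 1], [[0, 0, 0.09], [0, 0, 0], 0], [[0.044, 0.078, 0], [0, 0, 0], 0], [[0.044, 0.078, 0], [0, 0, 0], 0], [[0.044, 0.078, 0], [0, 0, 0], 0], [[0.044, 0.078, 0], [0, 0, 0], 0], [[0.044, 0.078, 0], [0, 0, 0], 0]])

```text
time: 3.8
ee_pos: [0.6009, 0.1973, 0.1849]
tool_rot: [0.995, 0.099, 0.0, 0.0]
ft_force: [0.3, -0.2, 0.8]
width: 0.0427
grasp_force: 0.0
```

play_rows(motion=[[[0.044, 0.08, 0], [0, 0, 0], 0], [[0, 0, -0.08], [0, 0, 0], 0], [[0, 0, -0.05], [0, 0, 0], 0], [[0, 0, 0], [0, 0, 0], 0], [[0, 0, 0], [0, 0, 0], 0]])

```text
time: 4.3
ee_pos: [0.622, 0.2354, 0.1203]
tool_rot: [0.995, 0.099, -0.0, 0.0]
ft_force: [0.0, -0.2, 0.7]
width: 0.0427
grasp_force: 0.0
```

```bash
python3 - <<'E'
from h import *
o=r.get_obs();print(o['ee_pos'],o['tool_rot'],o['width'],o['q'],o['ft_force'])
s=snap('scene');im=s['pixels'][110:250,320:480,::-1]
cv2.imwrite('pics/s2.png',cv2.resize(im,None,fx=4,fy=4,interpolation=cv2.INTER_CUBIC))
E
```

```text
[0.62202748 0.2354459  0.12025396] [ 9.95067828e-01  9.91963818e-02 -3.06142590e-04  4.23016714e-05] 0.04265677231508853 [ 1.80598053e-01  4.82813323e-01  1.41929973e+00 -3.66223984e-05
  1.24009673e+00  1.55268670e+00] [ 0.03855248 -0.2393309   0.67924262]
```

View pics/s2.png

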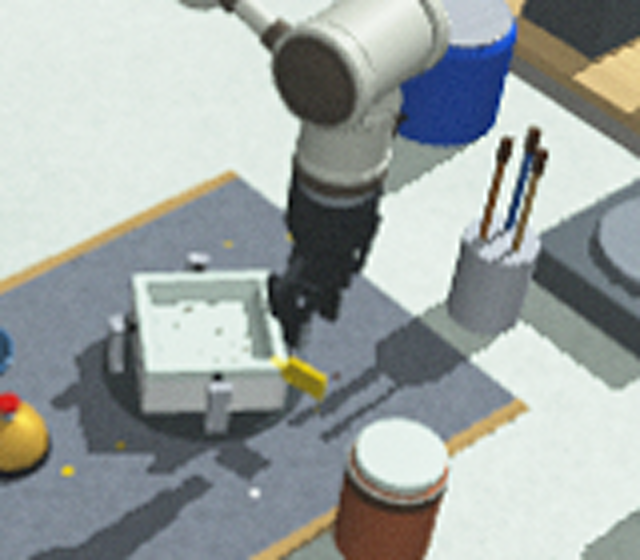

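The gripper stands above the yellow tab (crop about (305,378)) and looks aligned with it. I descend and pinch.

play_rows(motion=[[[0.001, 0.001, -0.05], [0, 0, 0], 0], [[0, 0, -0.05], [0, 0, 0], 0], [[0, 0, -0.03], [0, 0, 0], 0], [[0, 0, -0.019], [0, 0, 0], 0], [[0, 0, 0], [0, 0, 0], 0]])

```text
time: 4.85
ee_pos: [0.6224, 0.2359, 0.0454]
tool_rot: [0.995, 0.099, -0.0, 0.0]
ft_force: [0.6, 0.2, 0.0]
width: 0.0427
grasp_force: 0.0
```

play_rows(motion=[[[0, 0, 0], [0, 0, 0], 1], [[0, 0, 0], [0, 0, 0], 1], [[0, 0, 0], [0, 0, 0], 1], [[0, 0, 0], [0, 0, 0], 1], [[0, 0, 0], [0, 0, 0], 1], [[0, 0, 0], [0, 0, 0], 1]])

```text
time: 5.45
ee_pos: [0.6237, 0.2365, 0.0475]
tool_rot: [0.995, 0.099, 0.001, -0.0]
ft_force: [-0.7, 0.3, 6.4]
width: 0.0069
grasp_force: 78.8
```

play_rows(motion=[[[0, 0, 0.0051], [0.0008, -0.0039, 0], 1], [[0, 0, 0.0051], [0.0008, -0.0039, 0], 1], [[0, 0, 0.0051], [0.0008, -0.0039, 0], 1], [[0, 0, 0.0051], [0.0008, -0.0039, 0], 1], [[0, 0, 0.0051], [0.0008, -0.0039, 0], 1], [[0, 0, 0.0051], [0.0008, -0.0039, 0], 1], [[0, 0, 0.0051], [0.0008, -0.0039, 0], 1], [[0, 0, 0.0051], [0.0008, -0.0039, 0], 1]])

```text
time: 6.25
ee_pos: [0.6232, 0.2361, 0.0668]
tool_rot: [0.994, 0.099, 0.051, -0.005]
ft_force: [5.3, 0.7, -0.1]
width: 0.0063
grasp_force: 78.3
```

play_rows(motion=[[[-0.0004, 0, 0.0051], [0.0008, -0.0039, 0], 1], [[-0.0004, 0, 0.0051], [0.0008, -0.0039, 0], 1], [[-0.0004, -0.0001, 0.0051], [0.0008, -0.0039, 0], 1], [[-0.0004, -0.0001, 0.0051], [0.0008, -0.0039, 0], 1], [[-0.0005, -0.0001, 0.0051], [0.0008, -0.0039, 0], 1], [[-0.0005, -0.0001, 0.0051], [0.0008, -0.0039, 0], 1], [[-0.0005, -0.0001, 0.0051], [0.0008, -0.0039, 0], 1], [[-0.0005, -0.0001, 0.0051], [0.0008, -0.0039, 0], 1]])

```text
time: 7.05
ee_pos: [0.6211, 0.2358, 0.0871]
tool_rot: [0.99, 0.099, 0.1, -0.01]
ft_force: [4.9, -0.2, 1.2]
width: 0.0066
grasp_force: 78.3
```

play_rows(motion=[[[0, 0, 0], [0, 0, 0], 1], [[0, 0, 0], [0, 0, 0], 1], [[0, 0, 0], [0, 0, 0], 1]])

```text
time: 7.35
ee_pos: [0.6212, 0.2359, 0.0872]
tool_rot: [0.99, 0.099, 0.1, -0.01]
ft_force: [5.4, 0.8, 2.2]
width: 0.0068
grasp_force: 78.5
```

```bash
python3 - <<'E'
from h import *
s=snap('scene','s3f.png');im=s['pixels'][110:250,320:480,::-1]
cv2.imwrite('pics/s3.png',cv2.resize(im,None,fx=4,fy=4,interpolation=cv2.INTER_CUBIC))
W=cloud(s);hsv=cv2.cvtColor(s['pixels'],cv2.COLOR_RGB2HSV).astype(int)
m=(W[...,2]>.045)&(W[...,2]<.12)&(hsv[...,1]<50)&(hsv[...,2]>120)&(W[...,0]>.4)&(W[...,0]<.64)&(W[...,1]>.08)&(W[...,1]<.32)
p=W[m];a=(p[:,:2]-[.513,.2135])@[.98,.198]
for lo in np.arange(-.1,.1,.02):
    k=(a>lo)&(a<=lo+.02)
    if k.any(): print(round(lo,2),k.sum(),np.percentile(p[k,2],[50,90,98]).round(3))
E
```

```text
-0.08 51 [0.062 0.067 0.069]
-0.06 106 [0.06  0.069 0.072]
-0.04 135 [0.058 0.072 0.076]
-0.02 163 [0.06  0.075 0.08 ]
0.0 137 [0.063 0.08  0.085]
0.02 95 [0.067 0.083 0.087]
0.04 59 [0.079 0.09  0.093]
0.06 87 [0.063 0.092 0.094]
0.08 32 [0.049 0.091 0.097]
```

View pics/s3.png

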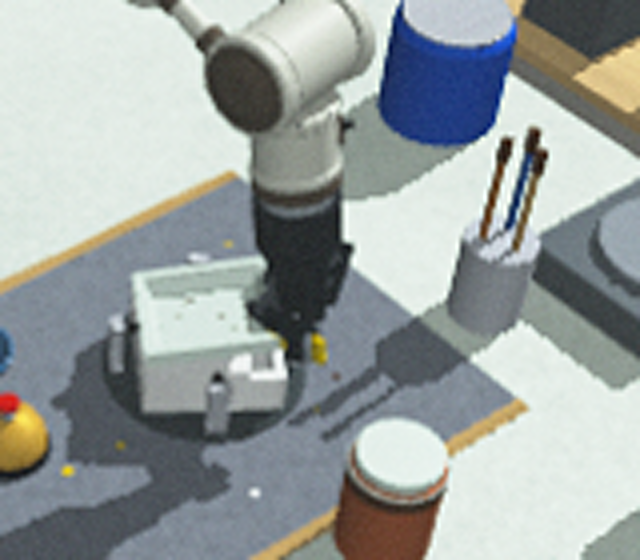

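The tab corner is up, with the tray sloping about 0.19 rad and the far corner still on its seat. I hinge a bit more to free the rear nubs, then lift.

play_rows(motion=[[[-0.0015, -0.0003, 0.008], [0.0013, -0.0062, 0], 1], [[-0.0015, -0.0003, 0.008], [0.0013, -0.0062, 0], 1], [[-0.0015, -0.0003, 0.008], [0.0013, -0.0062, 0], 1], [[-0.0015, -0.0003, 0.008], [0.0013, -0.0062, 0], 1], [[0, 0, 0.01], [0, 0, 0], 1], [[0, 0, 0.01], [0, 0, 0], 1], [[0, 0, 0.01], [0, 0, 0], 1], [[0, 0, 0.01], [0, 0, 0], 1]], newtons=100)

```text
time: 8.2
ee_pos: [0.6179, 0.2352, 0.123]
tool_rot: [0.985, 0.098, 0.139, -0.014]
ft_force: [0.8, -0.3, -1.5]
width: 0.0061
grasp_force: 99.2
```

play_rows(motion=[[[0, 0, 0.03], [0, 0, 0], 1], [[0, 0, 0.05], [0, 0, 0], 1], [[0, 0, 0.06], [-0.0025, 0.0125, 0], 1], [[0, 0, 0.06], [-0.0025, 0.0125, 0], 1], [[0, 0, 0.06], [-0.0025, 0.0125, 0], 1], [[0, 0, 0.04], [-0.0025, 0.0125, 0], 1], [[0, 0, 0.02], [-0.0025, 0.0125, 0], 1], [[0, 0, 0], [-0.0026, 0.0245, 0], 1]])

```text
time: 9.0
ee_pos: [0.6185, 0.2357, 0.2873]
tool_rot: [0.995, 0.099, 0.003, -0.005]
ft_force: [1.1, 0.7, -1.3]
width: 0.0059
grasp_force: 99.2
```

play_rows(motion=[[[0, 0, 0], [0, 0, 0], 1], [[0, 0, 0], [0, 0, 0], 1], [[0, 0, 0], [0, 0, 0], 1]])

```text
time: 9.3
ee_pos: [0.6174, 0.2352, 0.2825]
tool_rot: [0.995, 0.099, 0.001, -0.004]
ft_force: [-0.3, -0.5, -0.7]
width: 0.0064
grasp_force: 99.2
```

```bash
python3 - <<'E'
from h import *
o=r.get_obs();print(o['ee_pos'],o['tool_rot'],o['width'],o['ft_force'],o['grasp_force'],o['q'])
s=snap('scene','s4f.png')
s=snap('top');W=cloud(s);hsv=cv2.cvtColor(s['pixels'],cv2.COLOR_RGB2HSV).astype(int)
m=(W[...,2]>.12)&(hsv[...,1]<60)&(hsv[...,2]>100)&(W[...,0]>.38)&(W[...,0]<.62)&(W[...,1]>.05)&(W[...,1]<.35)
p=W[m];print(len(p),np.linalg.lstsq(np.c_[p[:,:2]-[.513,.2135],np.ones(len(p))],p[:,2],rcond=None)[0],p[:,2].min(),p[:,2].max(),p.mean(0))
E
```

```text
[0.61735271 0.23524304 0.2824754 ] [ 9.95068074e-01  9.90882647e-02  9.72326069e-04 -4.48322754e-03] 0.0063521851897347685 [-0.28453173 -0.4677557  -0.67278716] 99.18732762336731 [0.17743494 0.34973126 1.26894276 0.00879843 1.52028149 1.54929422]
3852 [-0.56357893  1.26471803  0.57117186] 0.27158543555512915 0.6646828480077583 [0.50354734 0.20909306 0.57092565]
```

View pics/s4f.png

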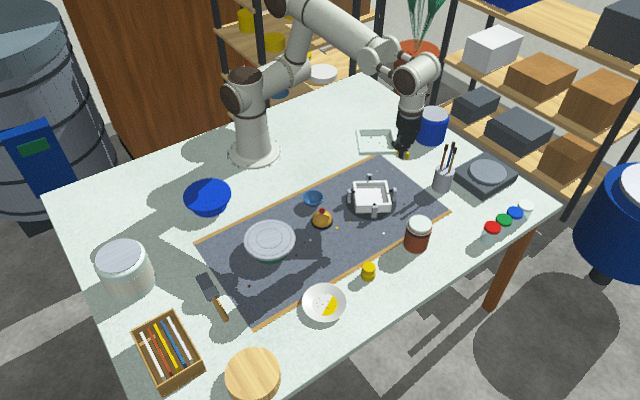

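The tray is lifted and held at about (377,142), clear of the stack. I move it over to the wheel.

play_rows(motion=[[[0, -0.02, 0], [0, 0, 0], 1], [[0, -0.04, 0], [0, 0, 0], 1], [[-0.005, -0.06, 0], [0, 0, 0], 1], [[-0.005, -0.06, 0], [0, 0, 0], 1], [[-0.005, -0.06, 0], [0, 0, 0], 1], [[-0.005, -0.06, 0], [0, 0, 0], 1], [[-0.005, -0.06, 0], [0, 0, 0], 1], [[-0.005, -0.06, 0], [0, 0, 0], 1]])

```text
time: 10.2
ee_pos: [0.6022, 0.0234, 0.2828]
tool_rot: [0.995, 0.099, 0.001, -0.004]
ft_force: [0.3, -0.6, -0.7]
width: 0.0062
grasp_force: 99.2
```

play_rows(motion=[[[0, -0.06, 0], [0, 0, 0], 1], [[0, -0.06, 0], [0, 0, 0], 1], [[0, -0.06, 0], [0, 0, 0], 1], [[0, -0.06, 0], [0, 0, 0], 1], [[0, -0.06, 0], [0, 0, 0], 1], [[0, -0.06, 0], [0, 0, 0], 1], [[0, -0.05, 0], [0, 0, 0], 1], [[0, -0.036, 0], [0, 0, 0], 1]])

```text
time: 11.0
ee_pos: [0.6021, -0.1999, 0.2826]
tool_rot: [0.995, 0.098, 0.001, -0.004]
ft_force: [0.7, -0.7, 0.2]
width: 0.0066
grasp_force: 99.2
```

play_rows(motion=[[[0, 0, 0], [0, 0, 0], 1], [[0, 0, 0], [0, 0, 0], 1], [[0, 0, 0], [0, 0, 0], 1], [[0, 0, 0], [0, 0, 0], 1], [[0, 0, 0], [0, 0, 0], 1]])

```text
time: 11.5
ee_pos: [0.603, -0.1969, 0.2827]
tool_rot: [0.995, 0.1, 0.001, -0.004]
ft_force: [0.7, 0.2, -1.3]
width: 0.0063
grasp_force: 99.2
```

```bash
python3 - <<'E'
from h import *
o=r.get_obs();print(o['ee_pos'],o['tool_rot'],o['width'],np.abs(o['qvel']).max(),o['grasp_force'])
s=snap('scene','s5.png')
W=cloud(s);hsv=cv2.cvtColor(s['pixels'],cv2.COLOR_RGB2HSV).astype(int)
c=np.array([o['ee_pos'][0]-.11,o['ee_pos'][1]-.022])
m=(W[...,2]>.2)&(W[...,2]<.37)&(hsv[...,1]<60)&(hsv[...,2]>80)&(np.linalg.norm(W[...,:2]-c,axis=-1)<.11)
p=W[m];a=(p[:,:2]-c)@[.98,.198];b=(p[:,:2]-c)@[-.198,.98]
print(len(p),cv2.minAreaRect(p[:,:2].astype(np.float32)),c)
f=(abs(a)+abs(b))<.06
print(f.sum(),np.linalg.lstsq(np.c_[a[f],b[f],np.ones(f.sum())],p[f,2],rcond=None)[0])
E
```

```text
[ 0.60297063 -0.196924    0.28274513] [ 9.95013037e-01  9.96401233e-02  8.54024849e-04 -4.49134014e-03] 0.00634484036821629 0.004401822164586159 99.18880462646484
1100 ((0.49365705251693726, -0.22494515776634216), (0.12047845125198364, 0.13748463988304138), 57.364933013916016) [ 0.49297063 -0.218924  ]
460 [-0.00791987  0.01555172  0.27736889]
```

View pics/s5.png

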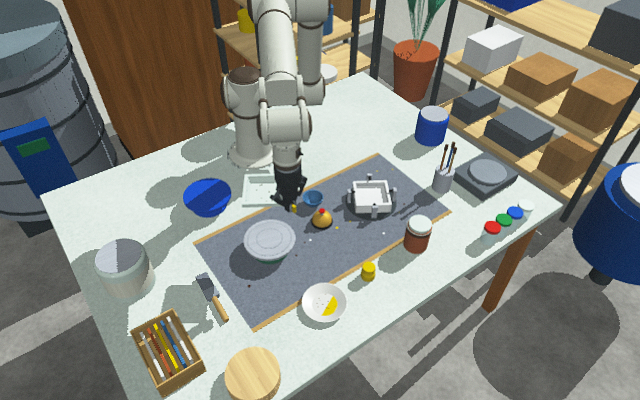

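The tray is held level (slope under 0.02 rad) at about (0.493, -0.221), over the wheel at (0.492, -0.220), and about 0.22 m above it. It is at rest and nothing else has moved, so I hand the job in.

```bash
python3 -c "
from cell import r
print(r.close_job())"
```

```text
the job is handed in; nothing more can be done
None
```

The bell was pressed to its stop, the top tray was peeled off corner first, and I handed the job in with the tray held still and level about 0.22 m above the metal wheel; no verdict was returned.

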